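# Turn the sample carousel to the reader and take a reading

## Task

With a fingertip, push on a spoke of the carousel until the white-capped vial stands squarely in front of the dark window of the grey reader, and let it come to rest there. Then press the reader's blue button fully down and let it come up again. The vials only ride round in their cups: do not touch, lift or tip them, and do not press the button before the vial is in place, nor grip a spoke between the fingers, nor move the things round about.

Things in the scene. Friction and masses are not known exactly. Their poses are not given: they have to be found in the camera images.
- carousel (a joint): hand-turned sample carousel: a low blue plate (160 mm across, top 14 mm above the worktop) on a fixed black foot, with four black cups (37 mm across, tops at 34 mm) at 90 degrees on a circle of 55 mm radius, and four spokes midway between the cups. Angle in rad, 0 at the start of every run, growing counter-clockwise as seen from above; turns freely to 6.28 either way. It moves only while pushed and stays where it is left (about 1 to 1.5 N at a spoke)
- carousel_base: black fixed foot of the carousel; its origin lies on the carousel's upright axis, at worktop height
- reader: grey reader, fixed to the worktop, 90 mm wide, 70 mm deep, 58 mm high. The ORIGIN of its frame lies on the carousel's axis at worktop height, the housing stands along its -y direction, between 160 and 230 mm from the axis. The dark window (40 mm wide) is in the face that looks to the axis, centred on the -y direction; a short white line on the top edge marks the same direction
- window_spot (a point): the place squarely in front of the reader's window, on the circle of the cups (55 mm from the axis towards the reader), 48 mm above the worktop: the vial's middle belongs here
- read_button (a joint): travel of the reader's blue round push button, 0 up to 0.006 m fully down; springs up, about 4 N when fully down
- read_button_top (a point): centre of the top of the blue button (24 mm across, on the reader's top); it is pressed straight down
- vial_white_mid (a point): middle (half-way up) of the white-capped vial, 27 mm across, 62 mm tall, standing loose in a cup (1.5 mm play); underside 17 mm, top 79 mm above the worktop
- vial_black_1_mid (a point): middle of a black-capped vial of the same size, also loose in a cup
- vial_black_2_mid (a point): middle of a black-capped vial of the same size, also loose in a cup
- spoke_0 (a point): point on a spoke to push at: steel rod 10 mm thick, level and radial, its axis 60 mm above the worktop, usable from 95 to 130 mm from the carousel's axis (this point: 112 mm), with a 16 mm red ball at the outer end (148 mm). Space under the rod is clear to the worktop there. Its x axis points outward along the spoke, y counter-clockwise
- spoke_1 (a point): point on a spoke to push at: steel rod 10 mm thick, level and radial, its axis 60 mm above the worktop, usable from 95 to 130 mm from the carousel's axis (this point: 112 mm), with a 16 mm red ball at the outer end (148 mm). Space under the rod is clear to the worktop there. Its x axis points outward along the spoke, y counter-clockwise
- spoke_2 (a point): point on a spoke to push at: steel rod 10 mm thick, level and radial, its axis 60 mm above the worktop, usable from 95 to 130 mm from the carousel's axis (this point: 112 mm), with a 16 mm red ball at the outer end (148 mm). Space under the rod is clear to the worktop there. Its x axis points outward along the spoke, y counter-clockwise
- spoke_3 (a point): point on a spoke to push at: steel rod 10 mm thick, level and radial, its axis 60 mm above the worktop, usable from 95 to 130 mm from the carousel's axis (this point: 112 mm), with a 16 mm red ball at the outer end (148 mm). Space under the rod is clear to the worktop there. Its x axis points outward along the spoke, y counter-clockwise
- timer: white kitchen-type timer 58x66x19 mm, loose, to be left alone; origin at the centre of the underside.
- blue_tape: roll of blue tape 46x46x25 mm, loose, to be left alone; origin at the centre of the underside.
- small_beaker: small glass beaker 56x62x62 mm, loose, to be left alone; origin at the centre of the underside.

How it is judged:
On the way, in this order (a step that is already met when the one before it is completed fails the run):
1. the white-capped vial stands in front of the window, the carousel at rest (horizontal distance between vial_white_mid and window_spot below 0.008 m and velocity of joint carousel between -0.05 and 0.05 rad/s), for 0.3 s.
2. the blue button is pressed fully down (value of joint read_button above 0.0045 m), for 0.05 s.
At the end, for the whole second after the job is handed in: the white-capped vial's middle is within 8 mm (horizontally) of the spot in front of the window, the carousel is at rest, the button has come up again (under 1.5 mm), and all three vials stand upright in their cups (all of step 1 and value of joint read_button below 0.0015 m and height (world z) of each of vial_black_1_mid, vial_black_2_mid, vial_white_mid below 0.053 m and angle between each of vial_black_1_mid, vial_black_2_mid, vial_white_mid's own z axis and vertical below 0.12 rad); the robot touches nothing.
It fails at once if the button is pressed (over 2.5 mm) while the white-capped vial is not in front of the window (value of joint read_button above 0.0025 m and horizontal distance between vial_white_mid and window_spot above 0.0085 m).
It fails at once if a vial is touched by the robot (over 1 N), lifted (10 mm) or tipped (contact force between any of the fingers, the arm and vial_black_1 above 1 N or contact force between any of the fingers, the arm and vial_black_2 above 1 N or contact force between any of the fingers, the arm and vial_white above 1 N or height (world z) of any of vial_black_1_mid, vial_black_2_mid, vial_white_mid above 0.058 m or angle between any of vial_black_1_mid, vial_black_2_mid, vial_white_mid's own z axis and vertical above 0.3 rad).
It fails at once if a spoke is taken between the fingers ((x of the grasp point in the frame of spoke_0 between -0.03 and 0.03 m and y of the grasp point in the frame of spoke_0 between -0.007 and 0.007 m and z of the grasp point in the frame of spoke_0 between -0.018 and 0.018 m) or (x of the grasp point in the frame of spoke_1 between -0.03 and 0.03 m and y of the grasp point in the frame of spoke_1 between -0.007 and 0.007 m and z of the grasp point in the frame of spoke_1 between -0.018 and 0.018 m) or (x of the grasp point in the frame of spoke_2 between -0.03 and 0.03 m and y of the grasp point in the frame of spoke_2 between -0.007 and 0.007 m and z of the grasp point in the frame of spoke_2 between -0.018 and 0.018 m) or (x of the grasp point in the frame of spoke_3 between -0.03 and 0.03 m and y of the grasp point in the frame of spoke_3 between -0.007 and 0.007 m and z of the grasp point in the frame of spoke_3 between -0.018 and 0.018 m)).
It fails at once if the carousel is pushed with anything but the fingers (over 2 N) (contact force between the arm and carousel_base above 2 N).
It fails at once if a thing round about is moved by more than 20 mm (distance of any of timer, blue_tape, small_beaker from where it was at the start of the episode above 0.02 m).
It also fails if it takes over 61 s, if anything falls off the work surface, if the arm or the gripper's body presses on something with over 40 N, if the wrist force passes 120 N, or if a joint passes its speed limit or range.

## Robot

A 6-joint arm with a two-finger parallel gripper is mounted at the origin on a cart in front of the work surface, level with it; the furniture and walls round the work are solid. World frame = base frame: x ahead of the robot, y to its left, z up, the work surface at z = 0. Lengths are in m, angles in rad, forces in N, time in s.
With the tool pointing down it reaches from about 0.25 to 0.8 m from the base axis. Payload 8.5 kg.
Tool frame: the origin (TCP) lies on the mounting face of the last link; the fingertips stand 173 mm ahead of it and the grasp point (between the pads) lies r.hold_point_z ahead of it (r.hold_point_z is the distance from the TCP to the grasp point, in m); x points along the fingers, y is the direction in which the jaws open and shut, and the axes are right-handed (so a half turn about x gives the same grasp; the last joint's range is limited). The gripper opens to 85 mm and grips with 20 to 120 N. Pads are 22 mm wide; open, the fingers measure 114 mm over their backs; the gripper's body (76 mm by 85 mm) begins 54 mm behind the grasp point. The pads swing forward as they close: fully open they stand 13 mm farther back than shut.
Start: joints at [1.114, 0.238, -0.013, 1.319, 0, 1.571], TCP at [0.232, 0.471, 0.405] pointing down, gripper open.
Joint ranges: [-2.66, 2.66], [-1.03, 1.9], [-1.14, 1.46], [-1.82, 2.27], [-1.45, 1.34], [-3.14, 3.14]. Speed limits (rad/s): [2.22, 2.22, 2.79, 3.14, 3.14, 3.14].

## Interface

Orientations are given as a unit quaternion [x, y, z, w].
In Python, from workcell import telemetry, cams, r gives the robot as it stands.
- The arm moves only by the tool servo_tool, never from a script. Its argument "series" is a list that holds one entry, the list of rows, each a list of 4 numbers: the shift along the tool's x, y, z in mm, then the turn about the tool's x in rad. In form: [[[tx, ty, tz, turn], ...]]. A call has 1 to 20 rows; each row is the pose to reach, as a shift and turn from the pose commanded when the call began, along the tool's axes at that moment; what a row does not reach only later rows make up. A row lasts 1/12 s, in which the tool goes at most 41.7 mm and 7.16 degrees, less where a joint would pass 70% of its speed; a pose out of reach is approached as far as the arm can. A call with a gripper value outside its range is refused whole. "gripper" is the opening, from 0 (shut) to 1 (fully open), set as the call begins (left out, the last holds). The fingers move at their own pace and stop on an object; "grip_force" is the grip in N (left out, the last holds). Time passes only in rows, so rows that repeat a pose let the fingers close. It gives the time, the measured TCP pose, the force and the opening at its end, in the units of the state.
- telemetry.read_state(): the state, without advancing time (a new reading comes with each control period).
- cams.get_image(name): name is "scene" or "top" or "wrist"; returns the picture (480x640x3 uint8, blue, green, red); there is no depth.
- cams.camera_model(name): a dict with "intrinsics" (3x3 intrinsics, pixels), "D" ([k1, k2, p1, p2, k3] as OpenCV has them; the pictures are not rectified), "R" (3x3) and "t" (3): a world point X has camera coordinates R X + t. Camera axes: x right, y down, z forward; pixel columns grow to the right and rows downward; lengths in m; the calibration is good to about 2 mm. A picture is of the moment at which its call begins: read the wrist's pose just before it. camera_model takes no time and is no camera call; for the wrist camera it gives the pose at the moment of the call.
- r.close_job(): hands the job in, once; it reports no verdict.
The state is a dict: "time": time; "q": joint angles; "qd": joint speeds; "joint_torque": joint torques, N m; "tool_pos": TCP position; "tool_rot": TCP orientation; "force": force on the tool from outside, world axes, zero at the start; "wrist_torque": the same for the moment, N m; "opening": finger opening in m.
Only numpy, scipy, OpenCV 4.12 (cv2) and the standard library are available. Lean on these libraries where they do the work, as an engineer would, in place of code of your own. Each camera call takes 0.05 s, during which the arm holds its last target.

## Working session

There is one attempt and no reset: what is moved stays moved. The work goes in short steps, Python scripts to look and compute and a tool call to move; the robot and the scene stay as the last step left them, time stands still between calls to the robot, and variables do not carry over. Pictures are saved under pics/ and viewed, and the job is handed in when it is done.

Besides the shell and the picture viewer there is one more tool, called after ">>>" by a JSON object that holds its "op" and its "data", one argument or row to a line. servo_tool: Moves the arm, as the interface text tells. Its arguments: {"type":"object","properties":{"series":{"type":"array"},"gripper":{"type":"number"},"grip_force":{"type":"number"}},"required":["series"]}

```bash
mkdir -p pics; ls
python3 - <<'E'
from workcell import telemetry, cams, r
import cv2
s=telemetry.read_state();print(s, r.hold_point_z)
for n in("scene","top"):
    cv2.imwrite(f"pics/{n}0.png",cams.get_image(n)); m=cams.camera_model(n); print(n,m)
E
```

```text
pics
{'time': 0.0, 'q': array([ 1.11396815e+00,  2.38772891e-01, -1.42909906e-02,  1.31921208e+00,
       -2.58425845e-05,  1.57075496e+00]), 'qd': array([-0.00161523,  0.00070911,  0.00047527,  0.00017129, -0.00075235,
        0.00049685]), 'joint_torque': array([-7.99559184e-04, -5.38776863e+01,  3.46441305e+01,  1.81537529e-02,
       -1.27018793e-04,  2.41360408e-05]), 'tool_pos': array([0.23150133, 0.47099765, 0.40406729]), 'tool_rot': array([ 0.15958647,  0.68885359, -0.16060968,  0.68863446]), 'force': array([-0.38395318, -0.4260565 , -0.34893036]), 'wrist_torque': array([-0.05210651, -0.01439094, -0.04982392]), 'opening': 0.08513979750909766} 0.1547
scene {'intrinsics': array([[507.18355046,   0.        , 325.33968238],
       [  0.        , 507.18355046, 237.67071315],
       [  0.        ,   0.        ,   1.        ]]), 'D': array([0.0345396, 0.       , 0.       , 0.       , 0.       ]), 'R': array([[ 0.81354779, -0.58149005, -0.00305169],
       [-0.23259965, -0.32060538, -0.91820999],
       [ 0.53295158,  0.74771754, -0.39608218]]), 't': array([-0.427793  ,  0.20088738,  0.71761632])}
top {'intrinsics': array([[611.72827208,   0.        , 317.44542556],
       [  0.        , 611.72827208, 250.0919347 ],
       [  0.        ,   0.        ,   1.        ]]), 'D': array([-0.10439994,  0.        ,  0.        ,  0.        ,  0.        ]), 'R': array([[ 0.02641671, -0.99943278, -0.02088713],
       [-0.98554612, -0.02254071, -0.16790105],
       [ 0.16733501,  0.02502062, -0.98558255]]), 't': array([-0.00480351,  0.53289747,  1.1708419 ])}
```

View pics/scene0.png

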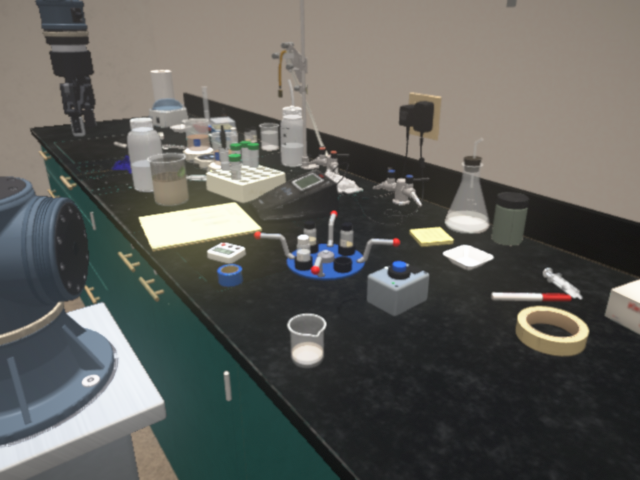

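View pics/top0.png

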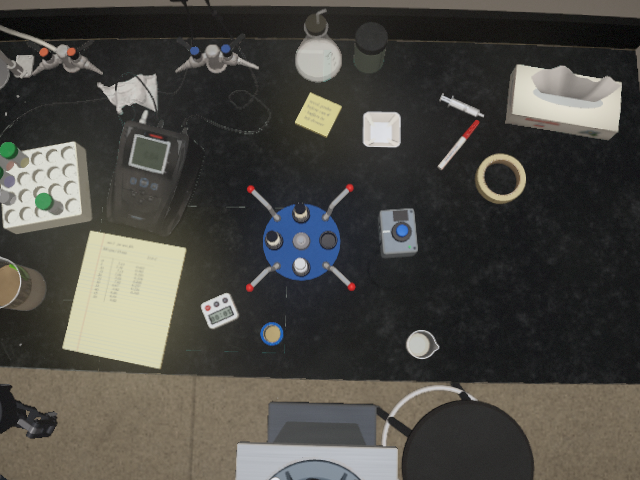

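The top view shows the carousel hub at about (301,241) and the white-capped vial at (301,266), on the robot side. The reader is at (398,232) with its blue button at (402,230), and the red balls are at the four diagonals. The vial needs about +90° CCW. Next I'll measure these positions.

```bash
cat > h.py <<'E'
import numpy as np, cv2
from workcell import telemetry, cams, r
def ray(m,px):
    p=cv2.undistortPoints(np.array([[px]],float),m["intrinsics"],m["D"])[0,0]
    R=m["R"];C=-R.T@m["t"]; return C,R.T@np.array([p[0],p[1],1.])
def plane(m,px,z):
    C,d=ray(m,px); return C+d*(z-C[2])/d[2]
def proj(m,X):
    return cv2.projectPoints(np.array([X],float),cv2.Rodrigues(m["R"])[0],m["t"],m["intrinsics"],m["D"])[0][0,0]
def blobs(mask,amin=8):
    n,l,s,c=cv2.connectedComponentsWithStats(mask.astype(np.uint8))
    return [(c[i],s[i,4]) for i in range(1,n) if s[i,4]>=amin]
def red(im):
    b,g,rr=[im[...,i].astype(int) for i in range(3)]; return (rr>130)&(g<70)&(b<70)
def circ(P):
    P=np.array(P);A=np.c_[2*P,np.ones(len(P))];x=np.linalg.lstsq(A,(P**2).sum(1),rcond=None)[0]
    return x[:2],np.sqrt(x[2]+x[:2]@x[:2])
E
python3 - <<'E'
from h import *
im=cams.get_image("top");m=cams.camera_model("top")
P=[]
for c,a in blobs(red(im)):
    if 230<c[0]<370 and 170<c[1]<300:
        w=plane(m,c,.060);P.append(w[:2]);print("ball",c,a,w)
c,R=circ(P);print("axis",c,"R",R,[np.degrees(np.arctan2(*(p-c)[::-1])) for p in P])
b,g,rr=[im[...,i].astype(int) for i in range(3)]
for cc,a in blobs((b>150)&(rr<90)&(g<150)):
    if 380<cc[0]<420: print("btn",cc,a,plane(m,cc,.066))
for cc,a in blobs((b>190)&(rr>190)&(g>190)):
    if 270<cc[0]<420 and 200<cc[1]<280: print("white",cc,a,plane(m,cc,.079),plane(m,cc,.058))
cr=im[180:300,230:430];cv2.imwrite("pics/crop.png",cv2.resize(cr,None,fx=4,fy=4,interpolation=cv2.INTER_CUBIC))
im=cams.get_image("scene")[200:320,240:440];cv2.imwrite("pics/crops.png",cv2.resize(im,None,fx=4,fy=4,interpolation=cv2.INTER_CUBIC))
E
```

```text
ball [349.55882353 187.08823529] 34 [ 0.65944918 -0.05283988  0.06      ]
ball [249.91428571 188.62857143] 35 [0.65226561 0.1467542  0.06      ]
ball [351.275 286.575] 40 [ 0.45996418 -0.05963842  0.06      ]
ball [248.71794872 287.35897436] 39 [0.45353438 0.14005304 0.06      ]
axis [0.55629182 0.04339309] R 0.14106156108214815 [np.float64(-43.01103996178977), np.float64(47.12240125774937), np.float64(-133.0740361129175), np.float64(136.75135792786554)]
btn [401.79411765 230.04901961] 102 [ 0.57295449 -0.15663662  0.066     ]
white [385.625 231.125] 8 [ 0.5674124 -0.1237742  0.079    ] [ 0.57170522 -0.12560829  0.058     ]
white [299.50632911 263.06329114] 79 [0.50096317 0.04134898 0.079     ] [0.50405751 0.04249306 0.058     ]
white [302.18181818 268.95454545] 22 [0.48964048 0.03584465 0.079     ] [0.4925306  0.03688945 0.058     ]
```

View pics/crop.png

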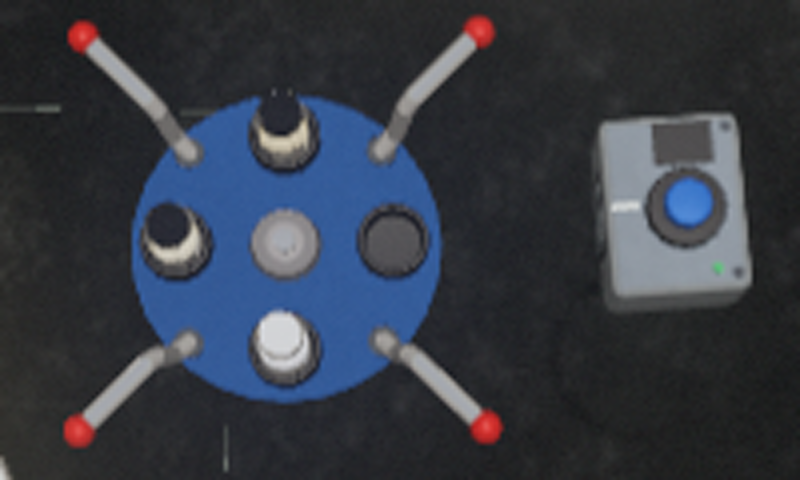

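View pics/crops.png

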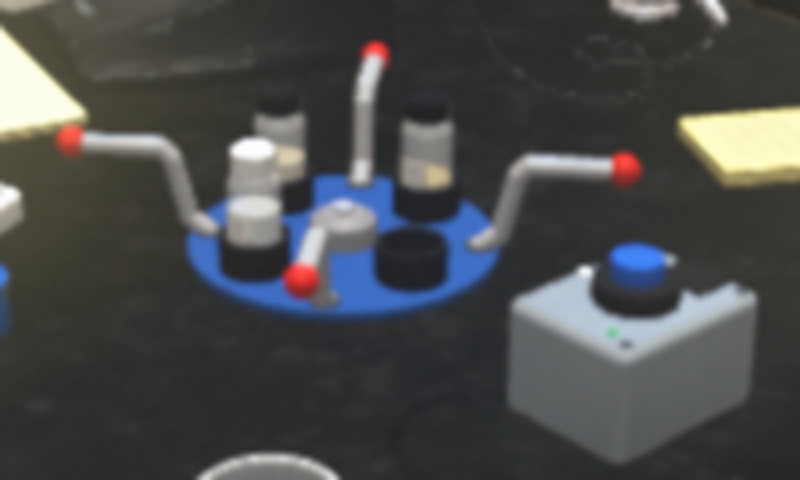

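```bash
cat >> h.py <<'E'
from scipy.spatial.transform import Rotation as Ro
def tri(ms,ps):
    A=np.zeros((3,3));b=np.zeros(3)
    for m,p in zip(ms,ps):
        C,d=ray(m,p);d/=np.linalg.norm(d);Q=np.eye(3)-np.outer(d,d);A+=Q;b+=Q@C
    return np.linalg.solve(A,b)
E
python3 - <<'E'
from h import *
m=cams.camera_model("top");s=cams.camera_model("scene")
it=cv2.imread("pics/top0.png");sc=cv2.imread("pics/scene0.png")
b,g,rr=[sc[...,i].astype(int) for i in range(3)]
for cc,a in blobs((b>100)&(rr<70)&(g<120)&(b>g+50)):
    if 380<cc[0]<420 and cc[1]<285: print("btn scene",cc,a)
for cc,a in blobs(red(sc)): print("red scene",cc,a)
T=lambda u,v:(230+u/4-.375,180+v/4-.375)
S=lambda u,v:(240+u/4-.375,200+v/4-.375)
# button top centre
print("btn tri",tri([m,s],[T(689,201),S(637,253)]))
print("ball+x-y tri",tri([m,s],[T(479,31),S(624,169)]), "ball near",tri([m,s],[T(486,427),S(302,280)]))
for k,u in dict(fl=(600,122),fr=(612,299),bl=(738,115),br=(751,288),lineA=(612,208),lineB=(640,206)).items(): print(k,plane(m,T(*u),.058))
for k,u,z in [("cupE",(394,240),.034),("hub",(286,243),.03),("wcap",(280,337),.079)]: print(k,plane(m,T(*u),z))
for k,u in dict(timer=(219.5,311),tape=(271.5,334),beaker=(422,345)).items(): print(k,plane(m,u,.02))
st=telemetry.read_state();M=Ro.from_quat(st["tool_rot"]).as_matrix();print(M.round(3))
E
```

```text
btn scene [398.27142857 266.15714286] 70
red scene [334.09090909 211.54545455] 11
red scene [396.31428571 241.2       ] 35
red scene [314.85294118 269.82352941] 34
red scene [556.57142857 296.37142857] 140
btn tri [ 0.57037953 -0.15522689  0.08120757]
ball+x-y tri [ 0.65891912 -0.05273318  0.0611124 ] ball near [ 0.46066814 -0.05958104  0.06145643]
fl [ 0.6140004 -0.113404   0.058    ]
fr [ 0.52505305 -0.12006907  0.058     ]
bl [ 0.61917241 -0.1820245   0.058     ]
br [ 0.53208391 -0.18831691  0.058     ]
lineA [ 0.57056246 -0.11969169  0.058     ]
lineB [ 0.57188664 -0.13350893  0.058     ]
cupE [ 0.55656027 -0.01229561  0.034     ]
hub [0.55454579 0.04219857 0.03      ]
wcap [0.49938955 0.04107102 0.079     ]
timer [0.40849675 0.20248696 0.02      ]
tape [0.3656157  0.09596031 0.02      ]
beaker [ 0.35121301 -0.20314709  0.02      ]
[[-0.     0.441  0.897]
 [-0.001  0.897 -0.441]
 [-1.    -0.001  0.   ]]
```

```bash
cat >> h.py <<'E'
AX=np.array([.5563,.0434])
def polar(th,r,off):  # th deg of spoke; off tangential CCW
    a=np.radians(th);return AX+r*np.array([np.cos(a),np.sin(a)])+off*np.array([-np.sin(a),np.cos(a)])
def rows(W):  # W: list of (x,y,z TCP,yaw deg of tool z)
    st=telemetry.read_state();M=Ro.from_quat(st["tool_rot"]).as_matrix()
    y0=np.degrees(np.arctan2(M[1,2],M[0,2]));print("now",st["time"],st["tool_pos"].round(4),"yaw",y0.round(2),"q",st["q"].round(2))
    for x,y,z,yaw in W:
        d=M.T@(np.array([x,y,z])-st["tool_pos"])*1000
        print([*d.round(1).tolist(),round(-np.radians((yaw-y0+180)%360-180),3)])
E
python3 - <<'E'
from h import *
p=polar(136.95,.112,-.034);rows([(*p,.30,46.95),(*p,.215,46.95)])
E
```

```text
now 0.2 [0.2315 0.4711 0.4043] yaw -26.17 q [ 1.11  0.24 -0.01  1.32 -0.    1.57]
[104.5, -175.4, 382.8, np.float64(-1.276)]
[189.5, -175.4, 382.8, np.float64(-1.276)]
```

>>> {"op": "servo_tool", "data": {
  "series": [
    [[105,-175,383,-1.276],[105,-175,383,-1.276],[105,-175,383,-1.276],[105,-175,383,-1.276],[105,-175,383,-1.276],[105,-175,383,-1.276],[105,-175,383,-1.276],[105,-175,383,-1.276],[105,-175,383,-1.276],[105,-175,383,-1.276],[105,-175,383,-1.276],[105,-175,383,-1.276],[105,-175,383,-1.276],[105,-175,383,-1.276],[105,-175,383,-1.276],[105,-175,383,-1.276]]
  ],
  "gripper": 0
}}

```text
time: 1.53
tool_pos: [0.4976, 0.1459, 0.3]
tool_rot: [-0.282, 0.649, 0.282, 0.649]
force: [-0.1, 0.0, -0.0]
opening: 0.0
```

Run:
```python
from h import *
p=polar(136.95,.112,-.034);rows([(*p,.215,46.95)])
a=cams.get_image("top")[150:330,200:440];b=cams.get_image("wrist")
cv2.imwrite("pics/t1.png",cv2.resize(a,None,fx=3,fy=3));cv2.imwrite("pics/w1.png",b)
```

```text
now 1.5333 [0.4976 0.1459 0.3   ] yaw 46.96 q [ 0.29  0.28 -0.23  1.06  0.   -0.53]
[85.0, -0.9, -0.8, np.float64(0.0)]
```

View pics/t1.png

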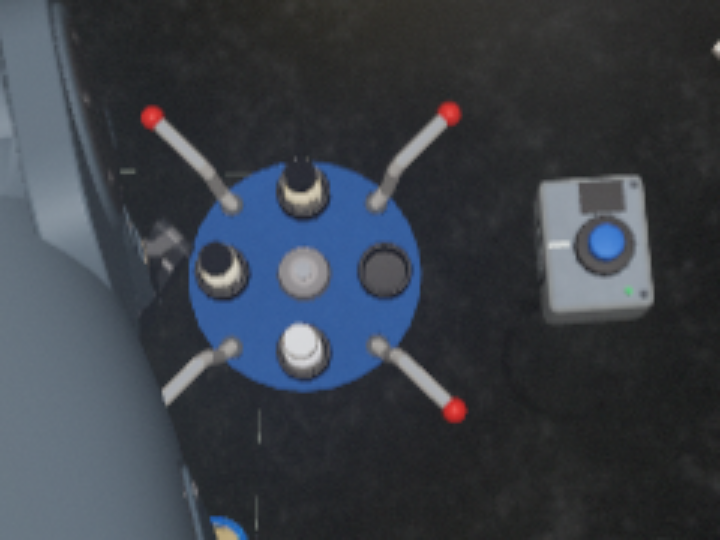

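View pics/w1.png

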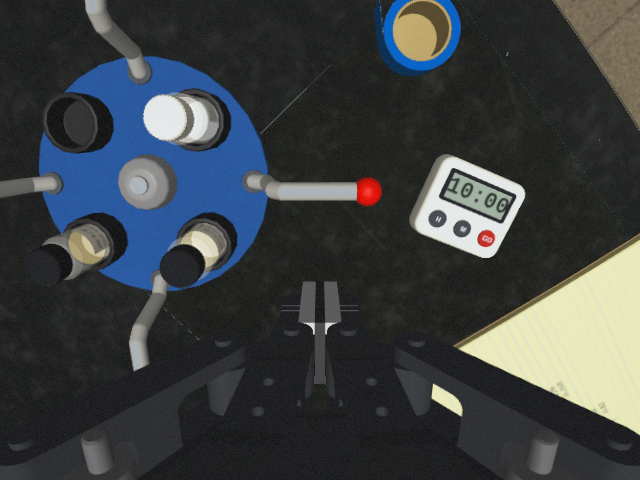

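The wrist view shows the closed fingers at (320,285), clear of the level spoke at row 190 and of the vials, timer and tape. I'll descend beside the spoke.

>>> {"op": "servo_tool", "data": {
  "series": [
    [[30,-1,-1,0],[60,-1,-1,0],[85,-1,-1,0],[85,-1,-1,0],[85,-1,-1,0]]
  ]
}}

```text
time: 2.05
tool_pos: [0.4974, 0.1442, 0.2144]
tool_rot: [-0.282, 0.649, 0.282, 0.648]
force: [-0.1, 0.6, 0.7]
opening: 0.0004
```

Run:
```python
from h import *
W=[]
for th in [136.95]*2+list(np.arange(140,213,4.2)):
    W.append((*polar(th,.112,-.016 if len(W) else -.022),.215,th-90))
print(len(W),th);rows(W)
cv2.imwrite("pics/w2.png",cams.get_image("wrist"))
```

```text
20 211.3999999999998
now 2.05 [0.4974 0.1442 0.2144] yaw 46.99 q [ 0.28  0.37 -0.36  0.85 -0.   -0.54]
[-0.5, 0.1, -11.5, np.float64(0.001)]
[-0.5, 0.1, -17.5, np.float64(0.001)]
[-0.5, 0.8, -23.5, np.float64(-0.052)]
[-0.5, 1.3, -31.7, np.float64(-0.126)]
[-0.5, 1.1, -40.0, np.float64(-0.199)]
[-0.5, 0.3, -48.3, np.float64(-0.272)]
[-0.5, -1.0, -56.5, np.float64(-0.346)]
[-0.4, -3.0, -64.5, np.float64(-0.419)]
[-0.4, -5.6, -72.4, np.float64(-0.492)]
[-0.4, -8.7, -80.1, np.float64(-0.566)]
[-0.4, -12.4, -87.5, np.float64(-0.639)]
[-0.4, -16.6, -94.6, np.float64(-0.712)]
[-0.4, -21.3, -101.5, np.float64(-0.786)]
[-0.4, -26.6, -107.9, np.float64(-0.859)]
[-0.4, -32.2, -113.9, np.float64(-0.932)]
[-0.4, -38.3, -119.6, np.float64(-1.005)]
[-0.4, -44.8, -124.7, np.float64(-1.079)]
[-0.4, -51.7, -129.4, np.float64(-1.152)]
[-0.4, -58.9, -133.5, np.float64(-1.225)]
[-0.4, -66.3, -137.1, np.float64(-1.299)]
```

View pics/w2.png

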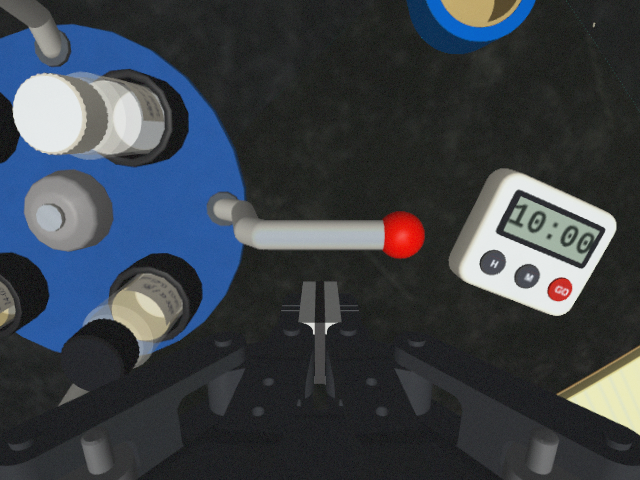

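The rod at row 235 is parallel to the finger face and the fingers are centred on its usable length. I'll push now.

>>> {"op": "servo_tool", "data": {
  "series": [
    [[0,0,-11,0],[0,0,-17,0],[0,1,-23,-0.05],[0,1,-32,-0.126],[0,1,-40,-0.2],[0,0,-48,-0.272],[0,-1,-56.5,-0.346],[0,-3,-64.5,-0.42],[0,-5.6,-72.4,-0.49],[0,-8.7,-80,-0.566],[0,-12.4,-87.5,-0.64],[0,-16.6,-94.6,-0.71],[0,-21.3,-101.5,-0.786],[0,-26.6,-108,-0.86],[0,-32.2,-114,-0.93],[0,-38.3,-119.6,-1.005],[0,-44.8,-124.7,-1.08],[0,-51.7,-129.4,-1.15],[0,-57,-132.5,-1.2],[0,-60,-134,-1.23]]
  ]
}}

```text
time: 3.77
tool_pos: [0.4502, 0.004, 0.2159]
tool_rot: [0.605, -0.366, -0.604, -0.367]
force: [0.1, 1.2, 1.1]
opening: -0.0002
```

```bash
cat > ang.py <<'E'
from h import *
import sys
im=cams.get_image("top");m=cams.camera_model("top");cv2.imwrite(f"pics/{sys.argv[1]}.png",cv2.resize(im[150:330,200:440],None,fx=3,fy=3))
for c,a in blobs(red(im)):
    if 220<c[0]<375 and 160<c[1]<310:
        w=plane(m,c,.060)[:2]-AX;print("ball",c.round(1),a,np.linalg.norm(w).round(4),(np.degrees(np.arctan2(w[1],w[0]))%360).round(2))
print(telemetry.read_state()["force"].round(1))
cv2.imwrite(f"pics/{sys.argv[1]}w.png",cams.get_image("wrist"))
E
python3 ang.py t3
```

```text
ball [268.7 175.3] 34 0.1412 28.16
ball [363.4 205.4] 36 0.1408 297.99
ball [235.5 268.4] 37 0.1408 118.0
[-1.3 -0.  -0.8]
```

View pics/t3.png

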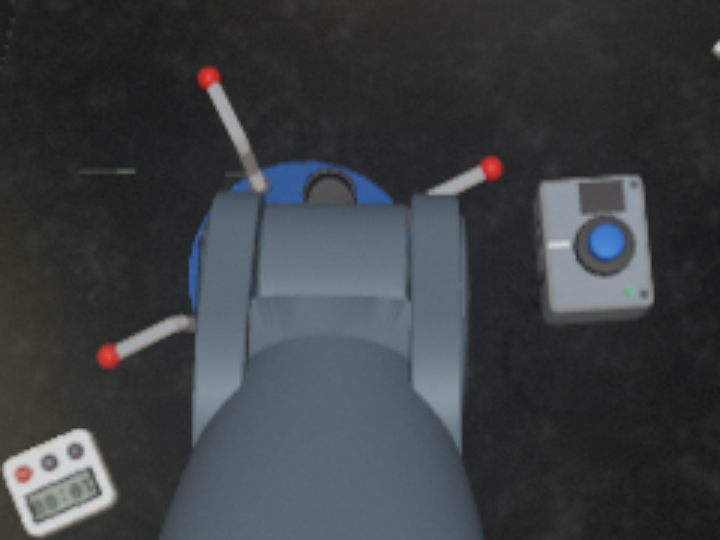

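View pics/t3w.png

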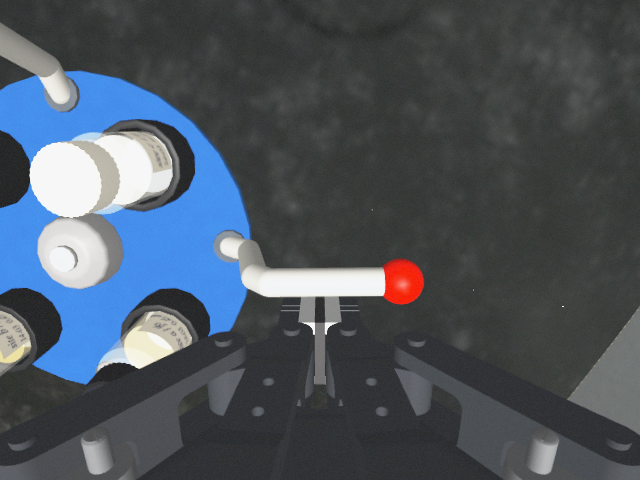

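The pushed spoke is now at 208°, against a target of about 229.8°. The vials are upright and clear of the fingers. I'll push the rest slowly.

Run:
```python
from h import *
W=[(*polar(th,.112,-.016),.215,th-90) for th in [209.5,212,214.5,217,219.5,222,224,226,227.2,228.2,228.9,229.2]]
rows(W)
```

```text
now 3.8667 [0.4503 0.0041 0.2158] yaw 117.37 q [ 0.01  0.26 -0.51  0.79 -0.   -2.04]
[0.8, 0.4, -2.0, np.float64(-0.037)]
[0.8, 0.8, -6.9, np.float64(-0.081)]
[0.8, 1.0, -11.9, np.float64(-0.124)]
[0.8, 1.0, -16.8, np.float64(-0.168)]
[0.8, 0.7, -21.7, np.float64(-0.212)]
[0.8, 0.3, -26.7, np.float64(-0.255)]
[0.8, -0.2, -30.6, np.float64(-0.29)]
[0.8, -0.9, -34.5, np.float64(-0.325)]
[0.8, -1.4, -36.8, np.float64(-0.346)]
[0.8, -1.8, -38.7, np.float64(-0.363)]
[0.8, -2.1, -40.1, np.float64(-0.376)]
[0.8, -2.2, -40.7, np.float64(-0.381)]
```

>>> {"op": "servo_tool", "data": {
  "series": [
    [[0.8,0.4,-2,-0.037],[0.8,0.8,-7,-0.08],[0.8,1,-12,-0.124],[0.8,1,-17,-0.168],[0.8,0.7,-21.7,-0.212],[0.8,0.3,-26.7,-0.255],[0.8,-0.2,-30.6,-0.29],[0.8,-0.9,-34.5,-0.325],[0.8,-1.4,-36.8,-0.346],[0.8,-1.8,-38.7,-0.363],[0.8,-2.1,-40,-0.376],[0.8,-2.2,-40.7,-0.381],[0.8,-2.2,-40.7,-0.381]]
  ]
}}

```text
time: 4.95
tool_pos: [0.4712, -0.0303, 0.214]
tool_rot: [0.663, -0.246, -0.663, -0.246]
force: [-0.0, -0.2, 0.3]
opening: -0.0002
```

```bash
python3 ang.py t4
python3 - <<'E'
from h import *
rows([(*polar(229.2,.112,-.030),.215,139.2),(*polar(229.2,.112,-.030),.33,139.2)])
E
```

```text
ball [348.3 185.7] 35 0.1414 318.52
ball [248.7 190. ] 35 0.1409 48.62
ball [250.2 288.8] 41 0.1411 138.44
[ 0.6  0.  -0.9]
now 5.05 [ 0.4712 -0.0302  0.214 ] yaw 139.21 q [-0.06  0.3  -0.46  0.81 -0.   -2.49]
[-1.0, 0.7, 13.7, np.float64(0.0)]
[-116.0, 0.7, 13.7, np.float64(0.0)]
```

View pics/t4.png

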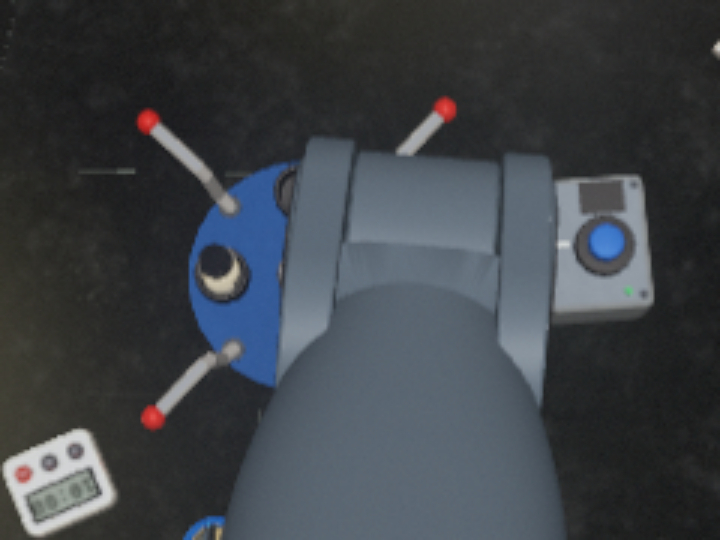

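View pics/t4w.png

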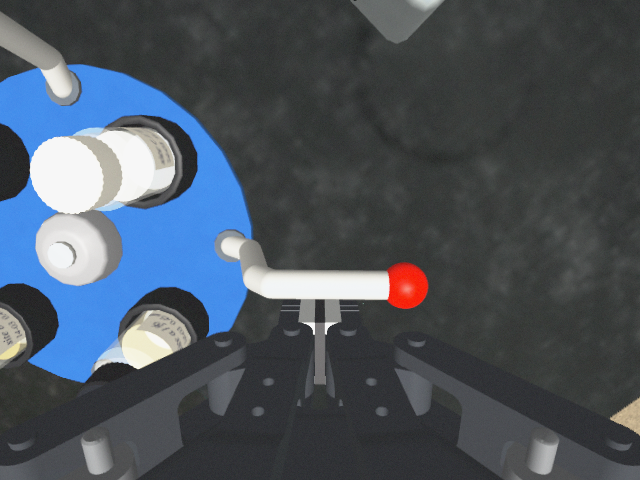

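The spokes put the cup at 273.5° and the window direction is 274.8°, so the vial is only about 1.2 mm off. I'll back off, rise and check.

>>> {"op": "servo_tool", "data": {
  "series": [
    [[0,0,7,0],[0,0,14,0],[-30,0,14,0],[-70,0,14,0],[-110,0,14,0],[-116,0,14,0],[-116,0,14,0]]
  ]
}}

```text
time: 5.63
tool_pos: [0.4609, -0.0207, 0.3326]
tool_rot: [0.665, -0.246, -0.661, -0.247]
force: [0.5, -1.2, -0.1]
opening: 0.0004
```

Run:
```python
from h import *
rows([(.5704,-.1552,.33,70),(.5704,-.1552,.27,70)])
```

```text
now 5.6333 [ 0.4609 -0.0207  0.3326] yaw 139.25 q [-0.04  0.17 -0.3   1.1  -0.   -2.48]
[3.2, 30.5, -170.7, np.float64(1.209)]
[63.2, 30.7, -170.5, np.float64(1.209)]
```

>>> {"op": "servo_tool", "data": {
  "series": [
    [[3,30.5,-171,1.21],[3,30.5,-171,1.21],[3,30.5,-171,1.21],[3,30.5,-171,1.21],[3,30.5,-171,1.21],[3,30.5,-171,1.21],[3,30.5,-171,1.21],[3,30.5,-171,1.21],[3,30.5,-171,1.21],[3,30.5,-171,1.21],[3,30.5,-171,1.21],[3,30.5,-171,1.21]]
  ]
}}

```text
time: 6.63
tool_pos: [0.5697, -0.1555, 0.3255]
tool_rot: [-0.405, 0.579, 0.407, 0.578]
force: [-1.1, -0.1, 0.1]
opening: -0.0
```

```bash
python3 ang.py t5
python3 - <<'E'
from h import *
rows([(.5704,-.1552,.27,70)])
a=cv2.imread("pics/t5w.png");m=cams.camera_model("wrist")
print("btn proj",proj(m,[.5704,-.1552,.081]))
b,g,rr=[a[...,i].astype(int) for i in range(3)]
for cc,n in blobs((b>130)&(rr<90)&(b>g+50),300): print("blue",cc,n,plane(m,cc,.081))
S=cams.get_image("scene")[200:320,240:440];cv2.imwrite("pics/s5.png",cv2.resize(S,None,fx=4,fy=4))
E
```

```text
ball [348.3 185.7] 35 0.1414 318.52
ball [248.7 190. ] 35 0.1409 48.62
ball [250.2 288.8] 41 0.1411 138.44
[ 0.2 -0.8  0.6]
now 6.7333 [ 0.57   -0.1556  0.3261] yaw 70.08 q [-0.27  0.39 -0.    1.18 -0.   -1.49]
[56.1, -0.4, 0.5, np.float64(0.001)]
btn proj [318.40882545 250.85320607]
blue [316.48825503 247.64345638] 1192 [ 0.57078288 -0.15742102  0.081     ]
```

View pics/t5.png

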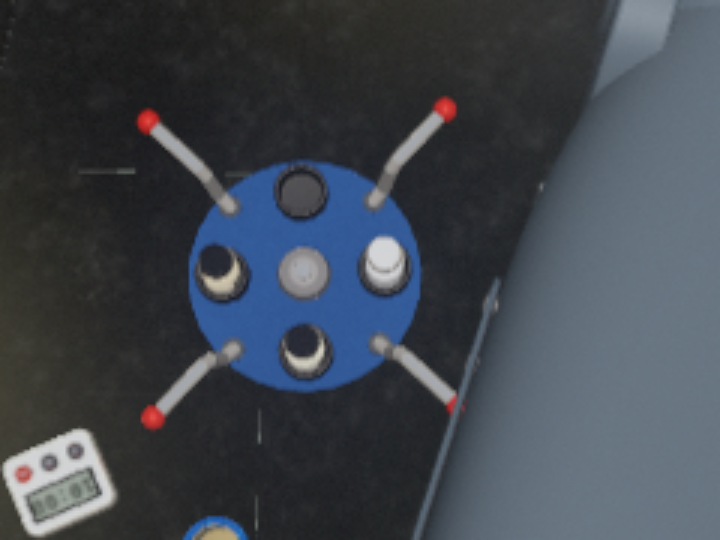

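View pics/t5w.png

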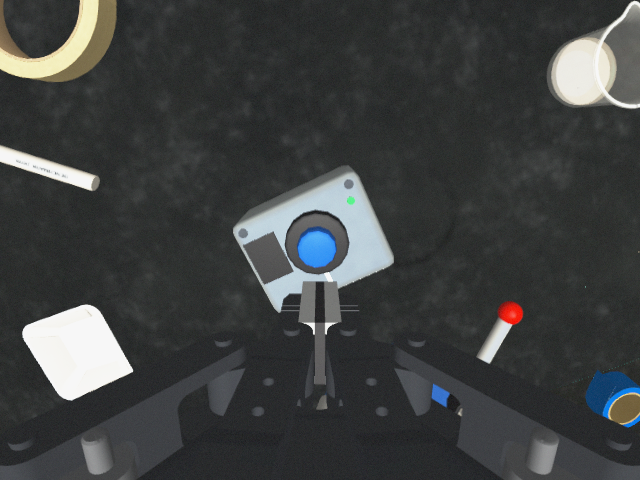

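View pics/s5.png

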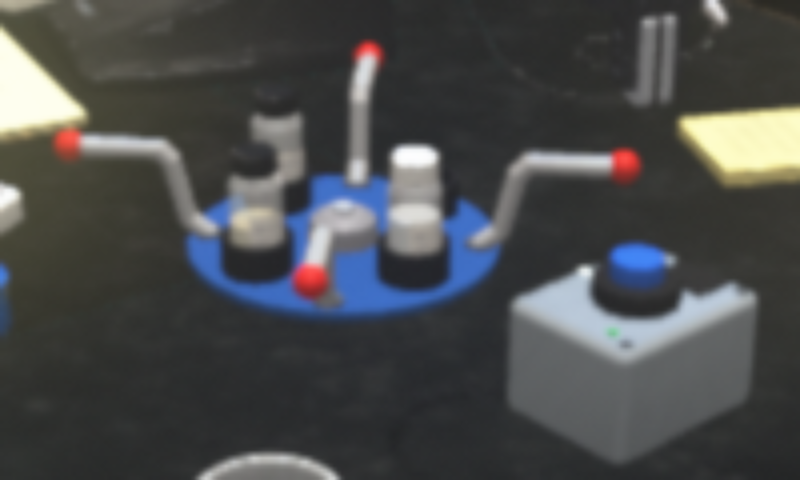

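The white-capped vial is in the reader-side cup and the carousel is unchanged at rest. The wrist view puts the button at (316,248), within 2 mm of the triangulated point. I'll press down.

>>> {"op": "servo_tool", "data": {
  "series": [
    [[30,0,0.5,0],[55,0,0.5,0],[66,0,0.5,0],[68,0,0.5,0],[70,0,0.5,0],[72,0,0.5,0],[73,0,0.5,0],[74,0,0.5,0],[74,0,0.5,0],[74,0,0.5,0]]
  ]
}}

```text
time: 7.62
tool_pos: [0.5706, -0.1555, 0.2535]
tool_rot: [-0.406, 0.579, 0.405, 0.58]
force: [0.2, 0.4, 1.7]
opening: -0.0003
```

>>> {"op": "servo_tool", "data": {
  "series": [
    [[1,0,0,0],[2,0,0,0],[3,0,0,0],[4,0,0,0],[4,0,0,0],[4,0,0,0]]
  ]
}}

```text
time: 8.12
tool_pos: [0.5706, -0.1555, 0.2491]
tool_rot: [-0.405, 0.579, 0.405, 0.58]
force: [2.4, -1.2, 3.4]
opening: -0.0001
```

>>> {"op": "servo_tool", "data": {
  "series": [
    [[1,0,0,0],[2,0,0,0],[3,0,0,0],[3,0,0,0],[3,0,0,0]]
  ]
}}

```text
time: 8.53
tool_pos: [0.5705, -0.1554, 0.2473]
tool_rot: [-0.406, 0.579, 0.405, 0.58]
force: [-1.8, 0.9, 15.0]
opening: 0.0001
```

Run:
```python
from h import *
S=cams.get_image("scene")[220:320,350:450];cv2.imwrite("pics/s6.png",cv2.resize(S,None,fx=6,fy=6,interpolation=cv2.INTER_CUBIC))
```

```text
(no output)
```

View pics/s6.png

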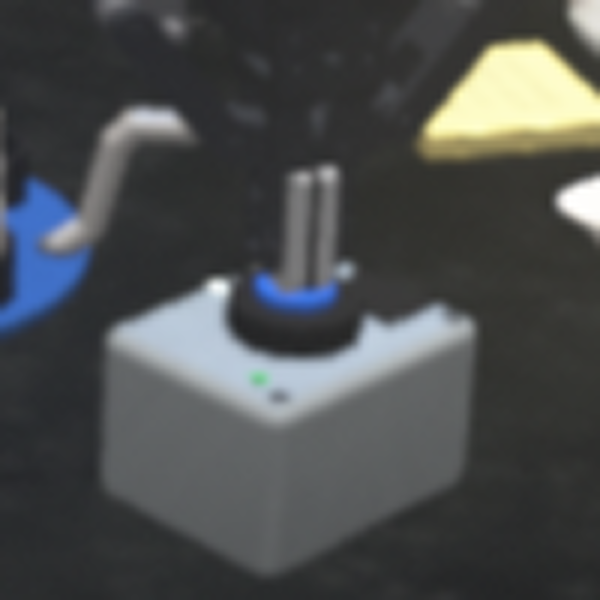

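The fingers stand on the button centre and the button is almost flush with its collar. With the 15 N stop force, that means it is fully down. I'll rise now.

>>> {"op": "servo_tool", "data": {
  "series": [
    [[-5,0,0,0],[-15,0,0,0],[-50,0,0,0],[-90,0,0,0],[-120,0,0,0],[-120,0,0,0],[-120,0,0,0],[-120,0,0,0]]
  ]
}}

```text
time: 9.25
tool_pos: [0.5699, -0.1553, 0.3655]
tool_rot: [-0.405, 0.58, 0.405, 0.579]
force: [0.4, -0.1, -0.1]
opening: 0.0001
```

```bash
python3 ang.py t7
python3 - <<'E'
from h import *
im=cams.get_image("top");m=cams.camera_model("top")
b,g,rr=[im[...,i].astype(int) for i in range(3)]
for cc,a in blobs((b>190)&(rr>190)&(g>190)):
    if 310<cc[0]<345 and 220<cc[1]<260: print("cap",cc,a,plane(m,cc,.079),"spot",AX+.055*np.array([np.cos(np.radians(274.8)),np.sin(np.radians(274.8))]))
S=cams.get_image("scene")[200:320,240:440];cv2.imwrite("pics/s7.png",cv2.resize(S,None,fx=4,fy=4))
E
```

```text
ball [348.2 185.8] 34 0.1412 318.54
ball [248.7 190. ] 35 0.1409 48.62
ball [250.2 288.8] 41 0.1411 138.44
[-0.5 -0.2 -0.9]
cap [327.55844156 233.97402597] 77 [ 0.55923042 -0.01130034  0.079     ] spot [ 0.56090228 -0.01140711]
cap [328.         240.77272727] 22 [ 0.54584237 -0.01247094  0.079     ] spot [ 0.56090228 -0.01140711]
```

View pics/s7.png

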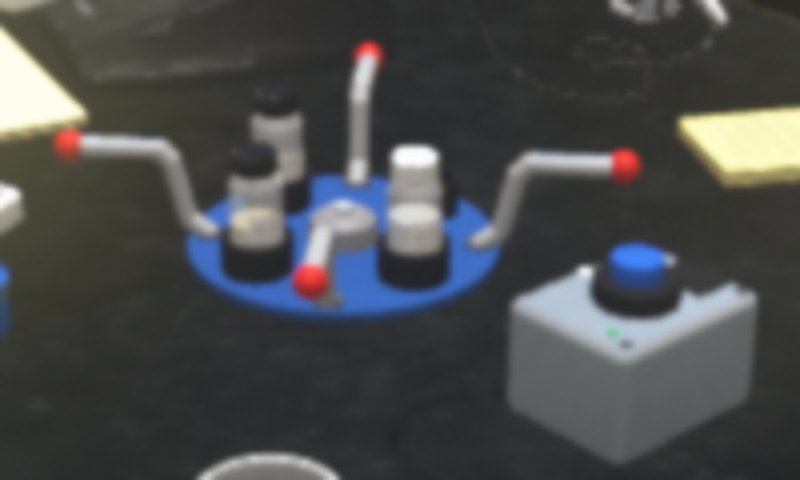

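The button is up again, the vials stand upright, and the cap is about 2 mm from the spot. I'll hand the job in.

```bash
python3 -c "
from workcell import r
print(r.close_job())"
```

```text
the job is handed in; nothing more can be done
None
```

The white-capped vial now stands in front of the reader's window, and the button has been pressed and has come up again. I handed the job in at about 9.5 s. It reports no verdict, so the result rests on my own checks.

- **Carousel:** I pushed one spoke about 91.5° counter-clockwise with the closed fingertips, then backed off. The spokes put the cup about 1.3° (1.2 mm) short of the window direction, and the cap measured about 1.7 mm from the spot, against the 8 mm limit. Nothing moved between the later pictures.
- **Button:** I pressed until it hit its stop at 15 N, about 6 mm of travel. A picture showed it almost flush with its collar, and after release it stood at its original height.
- **End state:** All three vials look upright in their cups, nothing suggested that the robot touched them, and the gripper is clear of everything. I did not re-measure the timer, tape and beaker at the end; the arm stayed clear of them.
- **Disagreement:** The wrist camera and the two-view fix placed the button about 2 mm apart, which is within the calibration. No check failed.

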